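Unclamp a glass jar label and show it over its jar, label up

ROBOT

A 6-joint arm with a two-finger parallel gripper is mounted at the origin on the work surface. World frame = base frame: x ahead of the robot, y to its left, z up, the work surface at z = 0. Lengths are in mm, angles in rad, forces in N, time in s.
With the tool pointing down it reaches from about 350 to 775 mm from the base axis. Payload 7.3 kg.
Tool frame: the origin (TCP) lies on the centre line of the jaws, within the pads' length; the fingertips stand 17 mm ahead of it and the grasp point (between the pads) lies 2 mm behind it; z points along the fingers, y is the line along which they close (so a half turn about z gives the same grasp; the last joint's range is limited). The gripper opens to 92 mm and grips with 3 to 60 N. Pads are 19 mm wide; open, the fingers measure 130 mm over their backs; the gripper's body (75 mm by 190 mm) begins 47 mm behind the grasp point.
Start: joints at [-1.264, 0.342, 1.524, -0, 1.275, -0.146], TCP at [229.703, -472.101, 243.741] pointing down, gripper open.
Joint ranges: [-2.53, 2.53], [-0.77, 2.02], [0.04, 2.7], [-1, 4.14], [0.28, 2.66], [-3.11, 3.11]. Speed limits (rad/s): [2.57, 2.57, 3.14, 3.14, 3.14, 3.14].

INTERFACE

Orientations are given as [roll, pitch, yaw] about the fixed x, y, z axes, in that order (R = Rz(yaw) Ry(pitch) Rx(roll)).
In Python, from plant import bot gives the robot as it stands. The module is installed in compiled form; this text tells all that it offers.
- The arm moves only by the shell command python3 -m pendant 'ROWS'. ROWS is JSON, a list of rows, each a list of 3 entries, a list of its own where there are three numbers: the shift along the world's x, y, z as a fraction of full scale, then the turn, a rotation vector about the world's x, y, z as a fraction of full scale, then the opening, from -1 (shut) to 1 (fully open), so that 0 is half open. In form: [[[tx, ty, tz], [rx, ry, rz], claw], ...]. A call has exactly 10 rows; each row shifts and turns the commanded pose from where the row before left it; what a row does not reach is not made up. Full scale, the value 1, is 30 mm for a shift and 0.12 rad for a turn. A row lasts 1/12 s, in which the tool goes at most 41.7 mm and 7.16 degrees, less where a joint would pass 70% of its speed; a pose out of reach is approached as far as the arm can. A call with a number of a shift or a turn outside -1 to 1 is refused whole. A call with a gripper value outside its range is refused whole. The fingers move at their own pace and stop on an object; the grip force is fixed at half the most. Time passes only in rows, so rows that do not move let the fingers close, or fill a call up. It gives the time, the measured TCP pose, the force, the opening and the grip force at its end, in the units of the state.
- bot.get_obs(): the state, without advancing time (a new reading comes with each control period).
- bot.capture(name): name is "scene" or "top" or "wrist"; returns the picture (420x560x3 uint8, blue, green, red); there is no depth.
- bot.camera_params(name): a dict with "fovy" (degrees; the focal length in pixels is half the picture's height over the tangent of half this angle, whatever the lens; pixels are square), "cx", "cy" (the principal point, pixels), "distortion" ([k1, k2, p1, p2, k3] as OpenCV has them; the pictures are not rectified), "camera_from_world" (4x4, takes a point from world to camera coordinates). Camera axes: x right, y down, z forward; pixel columns grow to the right and rows downward; lengths in mm; the calibration is good to about 2 mm. A picture is of the moment at which its call begins: read the wrist's pose just before it. camera_params takes no time and is no camera call; for the wrist camera it gives the pose at the moment of the call.
- bot.close_job(): hands the job in; it is judged then, once.
The state is a dict: "time": time; "joint_positions": joint angles; "dq": joint speeds; "tau": joint torques, N m; "tool_pos": TCP position; "tcp_rot": TCP orientation; "contact_force": force on the tool from outside, world axes, zero at the start; "moment": the same for the moment, N m; "grip_width": finger opening in mm; "finger_force": force on a finger pad.
Only numpy, scipy, OpenCV 4.12 (cv2) and the standard library are available. Lean on these libraries where they do the work, as an engineer would, in place of code of your own. Each camera call takes 0.05 s, during which the arm holds its last target. There are 200 camera calls.

TASK

The glass label plate in the clamp is finished: slide the jaw with the red post well open (more than half of its travel), then lift the plate out, gripping it by the clear part only and never touching the white frosted label, which is at the end with the small notched corner. Carry it to the screw-top jar and finish while still holding it there with its frosted end centred a few centimetres above the jar's lid, touching nothing, its long side level and the label side turned up, leaning back about 45 degrees or flatter so that it can be read from above. Leave the jar and everything else where it stands.

Things in the scene. Friction and masses are not known exactly. Their poses are not given: they have to be found in the camera images.
- jaw (a joint): sliding jaw of the clamp, in m: about 0 when closed on the plate, 0.05 fully open; it slides along the clamp's +y axis (away from the plate's end), stays where it is left and resists with about 3 N
- jaw_grip (a point): middle of the sliding jaw's upright red post, 94 mm above the table. Post 20 mm across the slide (x) x 14 mm along it (y), free from 73 to 108 mm height; pinch it from above across x. Axes as the clamp's. A steel keeper on the jaw, 66 to 73 mm high, reaches 28 mm from the post's middle towards the plate and, when closed, 12 mm over the plate's top corner, trapping it
- vise: fixed blue and aluminium clamp, base 90 x 225 x 15 mm, turned any way; origin on the table under the plate's middle, y along plate and slide towards the sliding jaw (base y -93 to 133 mm), x across the plate's faces. The plate stands on the base in a black groove 10 mm wide, open above 29 mm height, walls 8 mm thick. Fixed jaw at y -75 to -53 mm, 80 mm wide, 50 mm high
- tag_center (a point): centre of the loose glass label plate: 8 mm thick (x), 100 mm long (y), 50 mm high (z), about 95 g, standing on its long edge in the clamp, top edge 65 mm above the table. x points out of the label side, y to the frosted end, z to the top edge. Greenish clear glass; the last 32 mm at +y have a white frosted layer on the +x side; the other 68 mm are clear, to be gripped across the faces
- frost: the white frosted label layer with a green leaf mark, part of the plate; same origin and axes as the plate: origin at the middle of the plate's lower edge, the layer covers y 18 to 50 mm, z 0 to 50 mm, x 1.5 to 4 mm
- label (a point): centre of the frosted label's face, 32 mm from the plate's centre towards the frosted end, on the label side. Axes as the plate's
- notch (a point): the square 10 x 10 mm notch cut out of the upper corner at the frosted end of the plate: its middle. Axes as the plate's
- jar_lid (a point): middle of the top of the steel lid of the screw-top glass jar, 80 mm in diameter, 105 mm high, loose on the table; z up
- tag: the same glass plate; origin at the middle of its lower long edge, axes as at its centre
- jar: the same jar; origin at the centre of its underside
- bowl_a: speckled brown stoneware side bowl, 124 mm wide, 50 mm high (bystander); origin at the middle of its underside
- bowl_b: second such bowl (bystander); origin at the middle of its underside
- red_box: red plastic sealing container with pale lid, 118 x 138 x 72 mm (bystander); origin at the middle of its underside
- chopsticks: two steel chopsticks, 220 mm, on a white ceramic holder (bystander; they move as one); origin at the middle of its underside
- mug: blue mug, 80 mm wide, 90 mm high (bystander); origin at the middle of its underside
- mill: wooden pepper mill, 56 mm wide, 125 mm high (bystander); origin at the middle of its underside

How it is judged:
By the outcome, as a careful person would: the job done as asked, in the order asked, and still so for the second after the job is handed in, while the arm keeps its last pose, push and grip.
It also fails if it takes over 45 s, if anything falls off the work surface, if the arm or the gripper's body presses on something with over 40 N, if the wrist force passes 120 N, or if a joint passes its speed limit or range.

## Working session

There is one attempt and no reset: what is moved stays moved. The work goes in short steps, Python scripts to look and compute and a shell command to move; the robot and the scene stay as the last step left them, time stands still between calls to the robot, and variables do not carry over. Pictures are saved under pics/ and viewed, at most 10 in all, crops included, and the job is handed in when it is done.

```bash
mkdir -p pics; cat > h.py <<'E'
import numpy as np,cv2
from plant import bot
def K(p,H=420):
    f=H/2/np.tan(np.radians(p["fovy"])/2); return np.array([[f,0,p["cx"]],[0,f,p["cy"]],[0,0,1.]])
def ray(p,uv):
    n=cv2.undistortPoints(np.array([[uv]],float),K(p),np.array(p["distortion"],float))[0,0]
    M=np.array(p["camera_from_world"]);R=M[:3,:3];o=-R.T@M[:3,3];d=R.T@np.array([n[0],n[1],1]);return o,d/np.linalg.norm(d)
def onz(p,uv,z):
    o,d=ray(p,uv);return o+d*(z-o[2])/d[2]
def tri(rs):
    A=np.zeros((3,3));b=np.zeros(3)
    for o,d in rs:
        P=np.eye(3)-np.outer(d,d);A+=P;b+=P@o
    x=np.linalg.solve(A,b);return x,[round(float(np.linalg.norm((np.eye(3)-np.outer(d,d))@(x-o))),1) for o,d in rs]
def proj(p,X):
    M=np.array(p["camera_from_world"]);r,_=cv2.Rodrigues(M[:3,:3])
    return cv2.projectPoints(np.array(X,float).reshape(-1,1,3),r,M[:3,3],K(p),np.array(p["distortion"],float))[0][:,0]
E
python3 - <<'E'
from h import *
import json
a=[]
for n in("scene","top"):
    p=bot.camera_params(n);im=bot.capture(n);np.save(n+"0.npy",im)
    cv2.imwrite(f"pics/{n}0.png",cv2.resize(im,None,fx=1.42,fy=1.42,interpolation=cv2.INTER_CUBIC));M=np.array(p["camera_from_world"]);print(n,p["fovy"],-M[:3,:3].T@M[:3,3],M[2,:3])
print(bot.get_obs())
E
```

```text
scene 51.62880732737815 [1460.67980216  459.84533314  929.81195864] [-0.67938229 -0.33491067 -0.65289704]
top 44.694725570418775 [ 259.16412233   20.33444434 1615.29374314] [ 0.20477402 -0.00777787 -0.97877837]
{'time': 0.1, 'joint_positions': array([-1.26399289e+00,  3.42643791e-01,  1.52489542e+00, -2.92389404e-05,
        1.27536586e+00, -1.46036008e-01]), 'dq': array([ 0.00077447, -0.00394669, -0.0020961 , -0.00032721,  0.00221253,
        0.00093689]), 'tau': array([ 1.64388504e-03, -4.32004559e+01, -2.44694728e+01,  7.18925754e-02,
        5.26019465e-02, -7.40403289e-05]), 'tool_pos': array([ 229.59606326, -471.77865043,  243.12833401]), 'tcp_rot': array([-3.14029014e+00, -1.63316187e-04,  4.52847866e-01]), 'contact_force': array([ 0.63660503, -0.19041675,  0.57374864]), 'moment': array([-0.03466265, -0.01091542,  0.01850605]), 'finger_force': 0.0, 'grip_width': 92.00014948347585}
```

View pics/scene0.png

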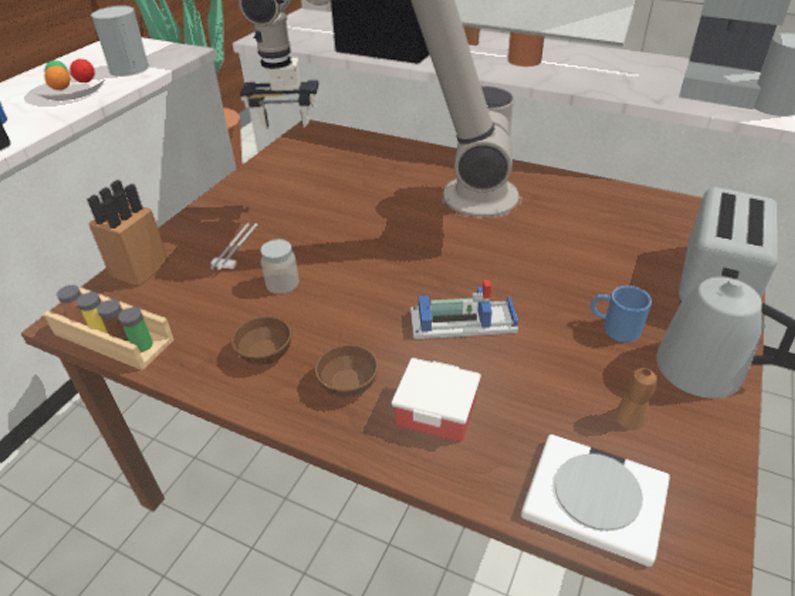

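View pics/top0.png

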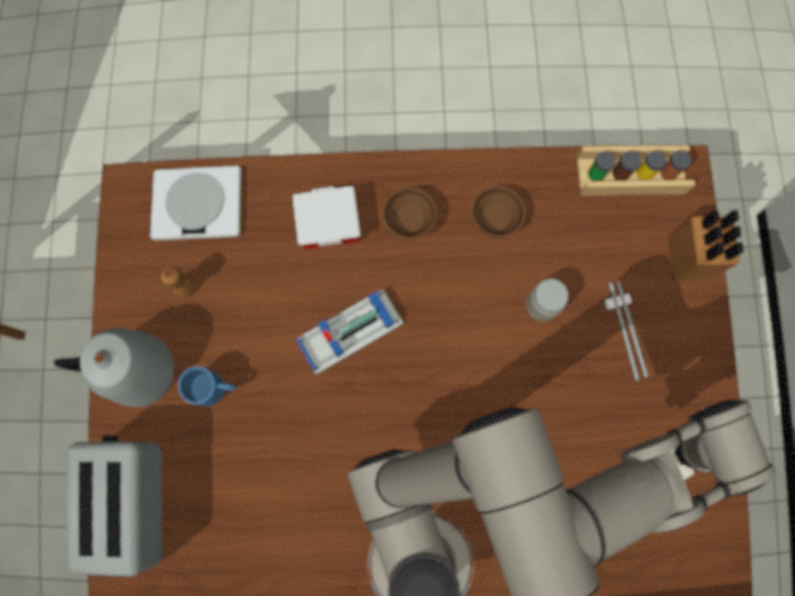

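The scene view shows the red post at about (487,288), the plate at about (455,308) and the jar lid at about (278,250). In the top view they are at (326,337), (358,322) and (551,294), all in enlarged (×1.42) pixels.

```bash
python3 - <<'E'
from h import *
c={'scene':[(487,288),(278,246)],'top':[(326,337),(551,294)]}
R={0:[],1:[]}
for n in c:
    p=bot.camera_params(n);im=np.load(n+"0.npy");hsv=cv2.cvtColor(im,cv2.COLOR_BGR2HSV).astype(int)
    red=((hsv[...,0]<8)|(hsv[...,0]>172))&(hsv[...,1]>170)&(hsv[...,2]>110)
    u,v=np.array(c[n][0])/1.42;yy,xx=np.mgrid[:420,:560];m=red&(np.hypot(xx-u,yy-v)<14)
    print(n,m.sum(),xx[m].mean(),yy[m].mean(),yy[m].min(),yy[m].max());R[0].append(ray(p,(xx[m].mean(),yy[m].mean())))
    u,v=np.array(c[n][1])/1.42;R[1].append(ray(p,(u,v)))
    # clamp blues
    b=(abs(hsv[...,0]-110)<12)&(hsv[...,1]>130)&(hsv[...,2]>70);b&=np.hypot(xx-(462 if n=='scene' else 350)/1.42,yy-(315 if n=='scene' else 330)/1.42)<50
    k,l,s,ce=cv2.connectedComponentsWithStats(b.astype(np.uint8))
    for i in range(1,k):
        if s[i,4]>15:print('blue',s[i],ce[i],onz(p,ce[i],50).round(0))
for i in R:print(tri(R[i]))
p=bot.camera_params('top')
print('lid z105',onz(p,np.array([551,292])/1.42,105))
for q in [(298,343),(318,372),(403,322),(383,291)]:print(onz(p,np.array(q)/1.42,15))
E
```

```text
scene 19 342.57894736842104 201.57894736842104 198 207
blue [295 209   8  16  68] [298.14705882 215.10294118] [547.  63.  50.]
blue [339 213   6   6  26] [341.76923077 215.61538462] [495. 185.  50.]
top 12 230.33333333333334 236.08333333333334 234 238
blue [261 207  16  22 124] [268.02419355 217.58870968] [552.  68.  50.]
blue [225 227   6   5  20] [227.5 229. ] [520. 195.  50.]
blue [234 241   7   9  36] [236.52777778 244.94444444] [470. 168.  50.]
(array([489.97462544, 181.49864103, 100.27285132]), [0.5, 0.5])
(array([ 559.41897173, -295.36952246,  112.2993253 ]), [2.2, 2.2])
lid z105 [ 566.39468346 -299.24622849  105.        ]
[487.63189957 255.51207615  15.        ]
[421.47613431 211.43693066  15.        ]
[527.49213344  19.6921961   15.        ]
[599.81774676  62.46626544  15.        ]
```

```bash
python3 -m pendant '[[[0.5,0.5,0],[0,0,0.6],1],[[0.9,1,0],[0,0,0.7],1],[[0.9,1,0],[0,0,0.7],1],[[0.9,1,0],[0,0,0.7],1],[[0.9,1,0],[0,0,0.7],1],[[0.9,1,0],[0,0,0.7],1],[[0.9,1,0],[0,0,0.7],1],[[0.8,1,0],[0,0,0.7],1],[[0.5,1,0],[0,0,0.7],1],[[0.3,1,0],[0,0,0.7],1]]' && python3 -m pendant '[[[0,1,0],[0,0,0.7],1],[[0,1,0],[0,0,0.7],1],[[0,1,0],[0,0,0.7],1],[[0,1,0],[0,0,0.7],1],[[0,1,0],[0,0,0.7],1],[[0,1,0],[0,0,0.7],1],[[0,1,0],[0,0,0.6],1],[[0,1,0],[0,0,0.6],1],[[0,0.6,0],[0,0,0.6],1],[[0,0,0],[0,0,0],1]]'
python3 - <<'E'
from h import *
o=bot.get_obs();print(o['tool_pos'],o['tcp_rot'],o['joint_positions'])
p=bot.camera_params('wrist');im=bot.capture('wrist');np.save('w1.npy',im);np.save('w1p.npy',p,allow_pickle=True)
M=np.array(p["camera_from_world"]);print(-M[:3,:3].T@M[:3,3],M[2,:3],p['fovy'])
cv2.imwrite('pics/w1.png',cv2.resize(im,None,fx=1.42,fy=1.42,interpolation=cv2.INTER_CUBIC))
E
```

```text
time: 0.93
tool_pos: [455.9, -185.3, 243.3]
tcp_rot: [-3.141, -0.0, 1.286]
contact_force: [0.3, -0.5, 0.0]
grip_width: 91.3
finger_force: 0.0
time: 1.77
tool_pos: [454.2, 73.8, 243.5]
tcp_rot: [-3.141, -0.001, 2.008]
contact_force: [-0.8, 0.1, -1.1]
grip_width: 91.6
finger_force: 0.0
[454.15259868  73.811121   243.48659373] [-3.14145694e+00 -1.24608074e-03  2.00751635e+00] [-6.41156927e-03  2.23620384e-01  1.69155904e+00  1.13386069e-03
  1.22707032e+00 -4.43514136e-01]
[422.29629167 142.28851432 385.79914636] [ 0.120194   -0.25576648 -0.95923767] 62.821903956598284
```

View pics/w1.png

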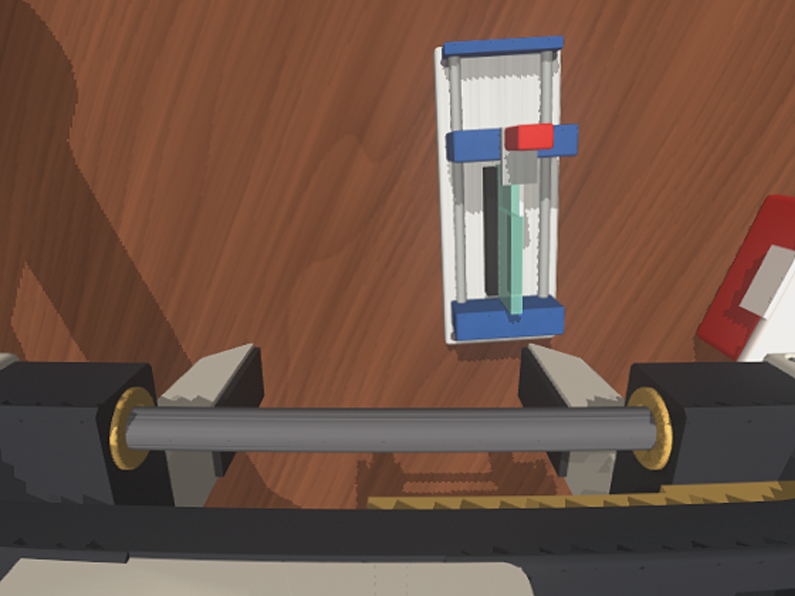

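The wrist view shows the red post at about (532,130), the keeper over the plate's far end, the plate's top edge from about (516,190) to (516,315), and white frosting at the far end on the right (+x) side. So the plate's axes match the clamp's.

```bash
python3 - <<'E'
from h import *
im=np.load('w1.npy');p=np.load('w1p.npy',allow_pickle=True).item()
hsv=cv2.cvtColor(im,cv2.COLOR_BGR2HSV).astype(int);yy,xx=np.mgrid[:420,:560]
red=((hsv[...,0]<8)|(hsv[...,0]>172))&(hsv[...,1]>150)&(xx<420)&(xx>340)&(yy<115)&(yy>80)
print(np.percentile(hsv[...,2][red],[5,25,50,75,95]))
t=red&(hsv[...,2]>215);u=(xx[t].mean(),yy[t].mean());print(t.sum(),red.sum(),u,np.ptp(xx[t]),np.ptp(yy[t]))
P=onz(p,u,108);print('post top',P)
pt=bot.camera_params('top');ps=bot.camera_params('scene')
print('tri',tri([ray(p,u),ray(pt,(230.33,236.08)),ray(ps,(342.6,200))]))
# blue end-plate edges & base
for q in [(443,48),(562,40),(516,315),(511,185),(452,338),(562,330)]:
    print(q,[onz(p,np.array(q)/1.42,z).round(1) for z in (15,50,65)])
g=(abs(hsv[...,0]-82)<14)&(hsv[...,1]>45)&(xx>340)&(xx<385)&(yy>120)&(yy<228)
for y in range(126,226,8):
    print(y,xx[y][g[y]].min() if g[y].any() else None,xx[y][g[y]].max() if g[y].any() else None)
c=im[70:250,290:420];cv2.imwrite('pics/c1.png',cv2.resize(c,None,fx=3.3,fy=3.3,interpolation=cv2.INTER_CUBIC))
E
```

```text
[179. 224. 228. 230. 231.]
367 441 (np.float64(377.0435967302452), np.float64(95.29155313351498)) 22 16
post top [491.57055358 182.29287171 108.        ]
tri (array([490.45603094, 181.50744335, 106.95944956]), [1.6, 1.7, 0.3])
(443, 48) [array([427.2, 219.5,  15. ]), array([426.8, 212.2,  50. ]), array([426.6, 209.1,  65. ])]
(562, 40) [array([500.3, 260.6,  15. ]), array([493. , 249.5,  50. ]), array([489.8, 244.7,  65. ])]
(516, 315) [array([569.2,  67.9,  15. ]), array([555.4,  74.9,  50. ]), array([549.4,  77.9,  65. ])]
(511, 185) [array([515.7, 156.4,  15. ]), array([506.9, 155.1,  50. ]), array([503.1, 154.5,  65. ])]
(452, 338) [array([531.4,  28.3,  15. ]), array([521.1,  39.1,  50. ]), array([516.7,  43.7,  65. ])]
(562, 330) [array([610. ,  72.5,  15. ]), array([592.3,  79.1,  50. ]), array([584.7,  81.9,  65. ])]
126 351 351
134 359 365
142 360 365
150 355 365
158 357 367
166 357 367
174 357 367
182 357 367
190 357 367
198 357 367
206 352 367
214 355 367
222 None None
```

View pics/c1.png

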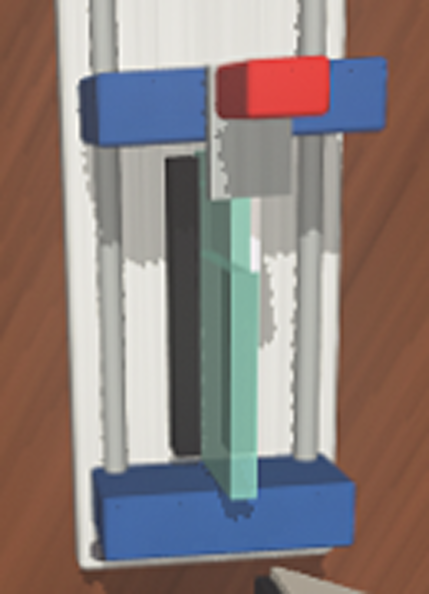

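```bash
python3 -m pendant '[[[0.2,0.6,0],[0,0,0.15],1],[[0.3,1,0],[0,0,0.2],1],[[0.3,1,0],[0,0,0.2],1],[[0.3,0.7,-0.1],[0,0,0],1],[[0.13,0.3,-0.5],[0,0,0],1],[[0,0,-1],[0,0,0],1],[[0,0,-1],[0,0,0],1],[[0,0,-0.9],[0,0,0],1],[[0,0,-0.4],[0,0,0],1],[[0,0,0],[0,0,0],1]]'
python3 - <<'E'
from h import *
o=bot.get_obs();print(o['tool_pos'],o['tcp_rot'])
p=bot.camera_params('wrist');im=bot.capture('wrist')
cv2.imwrite('pics/w2.png',cv2.resize(im,None,fx=1.42,fy=1.42,interpolation=cv2.INTER_CUBIC))
R=cv2.Rodrigues(np.array([0,0,2.073]))[0]
print(proj(p,[o['tool_pos'],[491,182,108]])*1.42)
E
```

```text
time: 2.65
tool_pos: [489.9, 177.2, 123.5]
tcp_rot: [-3.135, -0.002, 2.064]
contact_force: [-0.4, -0.9, -0.0]
grip_width: 91.8
finger_force: 0.0
[489.91734214 177.20551585 123.47261398] [-3.13495421e+00 -1.64213235e-03  2.06409744e+00]
[[389.81144861 390.28311742]
 [399.26442973 359.8978027 ]]
```

View pics/w2.png

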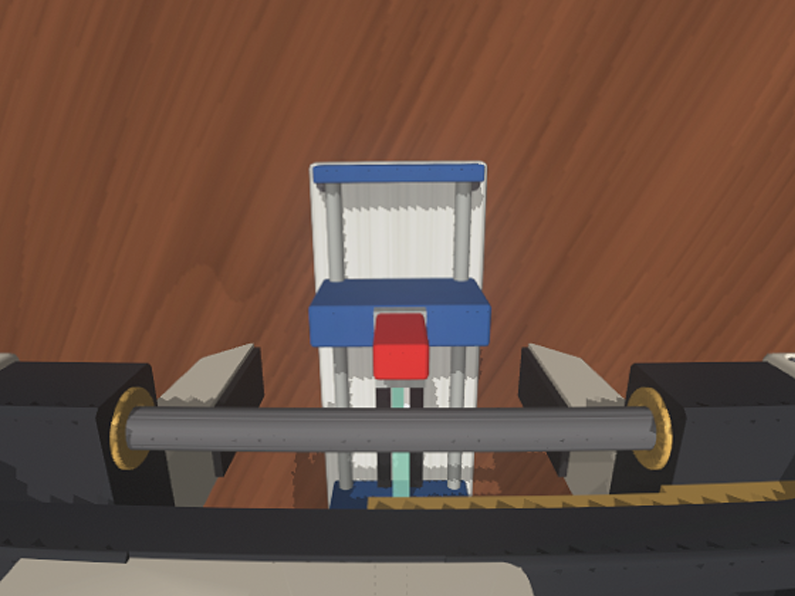

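The wrist view shows the post's top face at about (401,361), against (399,360) predicted. It lies between the pads, so I go down and pinch it.

```bash
python3 -m pendant '[[[0.04,0.16,-0.3],[0,0,0.05],1],[[0,0,-0.5],[0,0,0],1],[[0,0,-0.12],[0,0,0],1],[[0,0,0],[0,0,0],0],[[0,0,0],[0,0,0],-1],[[0,0,0],[0,0,0],-1],[[0,0,0],[0,0,0],-1],[[0,0,0],[0,0,0],-1],[[0,0,0],[0,0,0],-1],[[0,0,0],[0,0,0],-1]]'
```

```text
time: 3.53
tool_pos: [492.9, 183.7, 99.4]
tcp_rot: [3.141, 0.0, 2.073]
contact_force: [0.9, 0.6, 0.4]
grip_width: 49.6
finger_force: 0.0
```

```bash
python3 -m pendant '[[[0,0,-0.1],[0,0,0],-1],[[0,0,0],[0,0,0],-1],[[0,0,0],[0,0,0],-1],[[0,0,0],[0,0,0],-1],[[0,0,0],[0,0,0],-1],[[0,0,0],[0,0,0],-1],[[-0.05,0.09,0],[0,0,0],-1],[[-0.1,0.18,0],[0,0,0],-1],[[-0.1,0.18,0],[0,0,0],-1],[[-0.1,0.18,0],[0,0,0],-1]]'
```

```text
time: 4.37
tool_pos: [480.7, 201.4, 95.9]
tcp_rot: [-3.137, 0.0, 2.073]
contact_force: [-4.4, -6.3, 4.0]
grip_width: 19.8
finger_force: 30.0
```

```bash
python3 -m pendant '[[[-0.1,0.18,0],[0,0,0],-1],[[-0.1,0.18,0],[0,0,0],-1],[[-0.1,0.18,0],[0,0,0],-1],[[-0.06,0.11,0],[0,0,0],-1],[[0,0,0],[0,0,0],-1],[[0,0,0],[0,0,0],0.3],[[0,0,0],[0,0,0],0.3],[[0,0,0],[0,0,0],0.3],[[0,0,0],[0,0,0],0.3],[[0,0,0],[0,0,0],0.3]]'; python3 -m pendant '[[[0,0,0.6],[0,0,0],0.3],[[0,0,1],[0,0,0],0.3],[[0.1,-0.2,1],[0,0,0],0.3],[[0.3,-0.55,0.5],[0,0,0],0.3],[[0.5,-0.9,0],[0,0,0],0.3],[[0.5,-0.9,0],[0,0,0],0.3],[[0.5,-0.9,0],[0,0,0],0.3],[[0.4,-0.72,0],[0,0,0],0.3],[[0.1,-0.2,0],[0,0,0],0.3],[[0,0,0],[0,0,0],0.3]]'
python3 - <<'E'
from h import *
o=bot.get_obs();print(o['tool_pos'],o['tcp_rot'])
p=bot.camera_params('wrist');im=bot.capture('wrist');np.save('w3.npy',im);np.save('w3p.npy',p,allow_pickle=True)
cv2.imwrite('pics/w3.png',cv2.resize(im,None,fx=1.42,fy=1.42,interpolation=cv2.INTER_CUBIC))
E
```

```text
time: 5.2
tool_pos: [471.7, 222.1, 96.2]
tcp_rot: [3.141, 0.0, 2.073]
contact_force: [-0.0, -0.6, 0.2]
grip_width: 48.8
finger_force: 0.0
time: 6.03
tool_pos: [544.2, 89.4, 188.9]
tcp_rot: [3.142, 0.0, 2.07]
contact_force: [0.1, 0.5, 0.2]
grip_width: 59.6
finger_force: 0.0
[544.16570542  89.44858062 188.90826216] [3.14154121e+00 1.01397830e-04 2.06992761e+00]
```

View pics/w3.png

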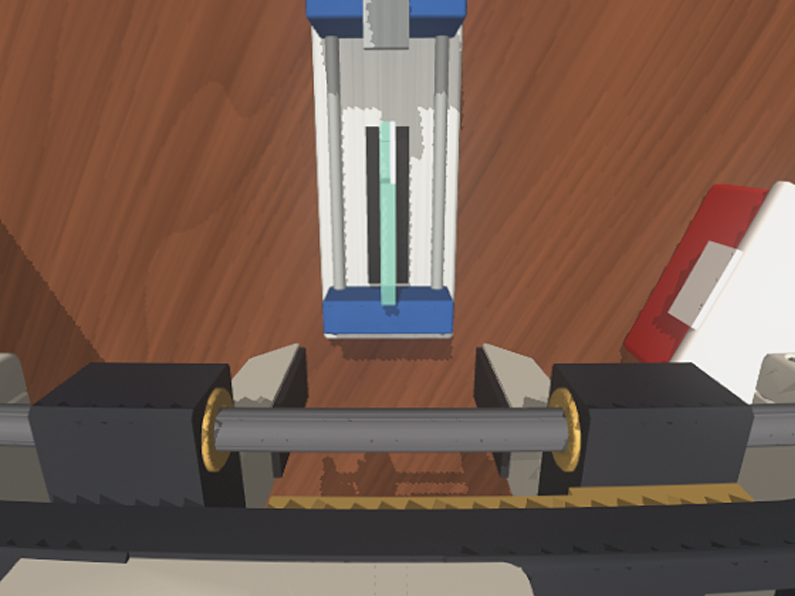

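The jaw is open and the keeper is clear of the plate. The plate's top runs from (389,304) to (387,122), with white frost on the right side from y 123 to 183.

```bash
python3 - <<'E'
from h import *
p=np.load('w3p.npy',allow_pickle=True).item();p1=np.load('w1p.npy',allow_pickle=True).item()
a=onz(p,np.array((389,304))/1.42,65);b=onz(p,np.array((389,184))/1.42,65);c=onz(p,np.array((388,122))/1.42,60)
print(a,b,c,'clear length',np.hypot(*(b-a)[:2]),np.hypot(*(c-a)[:2]),np.degrees(np.arctan2(*(b-a)[1::-1])))
print('height check',tri([ray(p,np.array((389,304))/1.42),ray(p1,(363.6,220.9))]), tri([ray(p,np.array((394,184))/1.42),ray(p1,(290+256/3.3,70+271/3.3))]))
d=(b-a)/np.linalg.norm(b-a);print('grip at -20:',a+30*d)
print('post',[onz(p,np.array((386,45))/1.42,73)])
# jar lid again
for n,sc in(('scene',(278,246)),('top',(551,292))):
    im=np.load(n+'0.npy');u,v=np.array(sc)/1.42;hsv=cv2.cvtColor(im,cv2.COLOR_BGR2HSV).astype(int)
    c=im[int(v)-30:int(v)+40,int(u)-35:int(u)+35];cv2.imwrite(f'pics/j{n}.png',cv2.resize(c,None,fx=5,fy=5,interpolation=cv2.INTER_CUBIC));print(int(u)-35,int(v)-30)
cv2.imwrite('pics/j.png',np.hstack([cv2.imread('pics/jscene.png'),cv2.imread('pics/jtop.png')]))
E
```

```text
[548.98552398  79.56527663  65.        ] [516.7233196  138.85056728  65.        ] [500.97236973 166.66790933  60.        ] clear length 67.49515181839917 99.45919567847507 118.55439799290944
height check (array([549.20018834,  79.06765273,  64.47002431]), [0.4, 0.4]) (array([519.052746  , 140.08819108,  65.95885436]), [0.1, 0.1])
grip at -20: [534.64573652 105.91618734  65.        ]
post [array([483.25404666, 197.31852845,  73.        ])]
160 143
353 175
```

View pics/j.png

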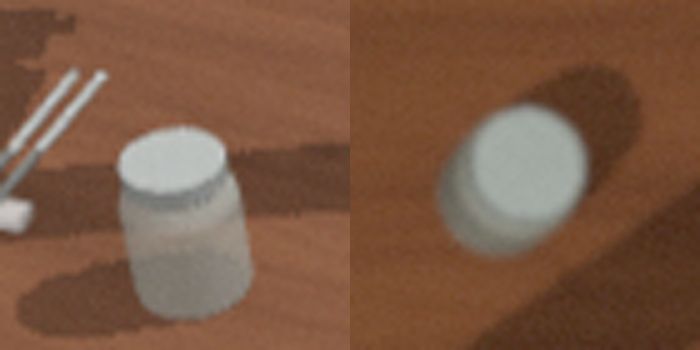

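```bash
python3 - <<'E'
from h import *
p=np.load('w3p.npy',allow_pickle=True).item();p1=np.load('w1p.npy',allow_pickle=True).item()
print('lid',tri([ray(bot.camera_params('scene'),(194.4,175.2)),ray(bot.camera_params('top'),(388.8,207.2))]))
ex=np.array([np.cos(.4985),np.sin(.4985)]);C=np.array([525.1,123.2])
for z in (20,25,30,35,40,45):
    f=lambda pp,u,v:round(float((onz(pp,(u,v),z)[:2]-C)@ex),1)
    print(z,[f(p,x/1.42,200/1.42) for x in(329,341,435,446)],[f(p1,x/1.42,230/1.42) for x in(453,465,538,550)])
o=bot.get_obs();print(o['joint_positions'],o['tool_pos'])
E
```

```text
lid (array([ 560.94481972, -300.21677094,  103.90788104]), [1.4, 1.4])
20 [-37.8, -30.2, 29.1, 36.0] [-37.4, -28.3, 27.1, 36.3]
25 [-37.2, -29.8, 28.6, 35.5] [-38.0, -29.0, 25.7, 34.7]
30 [-36.6, -29.3, 28.2, 34.9] [-38.6, -29.8, 24.2, 33.1]
35 [-36.0, -28.8, 27.7, 34.3] [-39.2, -30.5, 22.7, 31.5]
40 [-35.4, -28.3, 27.3, 33.8] [-39.8, -31.2, 21.2, 29.9]
45 [-34.8, -27.8, 26.8, 33.2] [-40.4, -31.9, 19.7, 28.3]
[ 2.60750643e-02  4.37916427e-01  1.53509845e+00  4.49564998e-04
  1.16914455e+00 -4.74427312e-01] [543.40760313  90.72320605 188.86503497]
```

```bash
python3 -m pendant '[[[-0.15,0.25,-0.3],[0,0,0],0.3],[[-0.15,0.27,-0.7],[0,0,0],0.3],[[0,0,-1],[0,0,0],0.3],[[0,0,-1],[0,0,0],0.2],[[0,0,-0.8],[0,0,0],0.1],[[0,0,-0.5],[0,0,0],0],[[0,0,-0.2],[0,0,0],0],[[0,0,0],[0,0,0],0],[[0,0,0],[0,0,0],0],[[0,0,0],[0,0,0],0]]'; python3 - <<'E'
from h import *
p=bot.camera_params('wrist');im=bot.capture('wrist');o=bot.get_obs();print(o['tool_pos'],o['joint_positions'])
cv2.imwrite('pics/w4.png',cv2.resize(im,None,fx=1.42,fy=1.42,interpolation=cv2.INTER_CUBIC))
print(proj(p,[o['tool_pos'],[549,79.5,65],[516.9,139,65]])*1.42)
E
```

```text
time: 6.92
tool_pos: [535.0, 107.3, 55.3]
tcp_rot: [3.14, 0.001, 2.074]
contact_force: [0.1, 0.2, -0.1]
grip_width: 45.7
finger_force: 0.0
[535.16229142 107.11183124  55.41206886] [ 5.70258777e-02  5.97149598e-01  1.69264383e+00  1.59942803e-04
  8.49284386e-01 -4.45585998e-01]
[[389.96807072 391.01634346]
 [386.43357906 489.84464253]
 [387.76566881 290.69874646]]
```

View pics/w4.png

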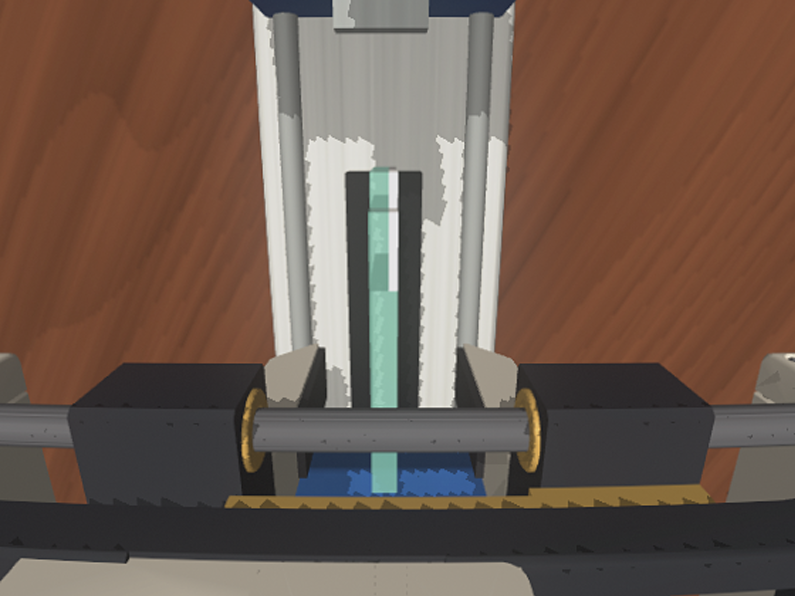

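The wrist view shows the plate between the pads, with the frost starting at row 290, well ahead of the pads (about 345). The plate is about 2 mm left of the jaws' centre, so I correct that and close.

```bash
python3 -m pendant '[[[-0.04,-0.03,-0.08],[0,0,0],0],[[0,0,0],[0,0,0],-1],[[0,0,0],[0,0,0],-1],[[0,0,0],[0,0,0],-1],[[0,0,0],[0,0,0],-1],[[0,0,0],[0,0,0],-1],[[0,0,0],[0,0,0],-1],[[0,0,0],[0,0,0],-1],[[0,0,0],[0,0,0],-1],[[0,0,0],[0,0,0],-1]]'; python3 - <<'E'
from h import *
from scipy.optimize import least_squares
# planar kin fit: q2,q3,q5,r,z  (tool pitch = pi-(q2+q3+q5))
o=bot.get_obs();q=o['joint_positions'];t=o['tool_pos'];print(q,t,o['finger_force'],o['grip_width'])
D=[(.3426,1.5249,1.2754,np.hypot(229.6,471.9),243.4),(.22362,1.69156,1.22707,np.hypot(454.15,73.8),243.5),(.437916,1.535098,1.16914,np.hypot(543.9,89.9),188.9),(.59715,1.692644,.849284,np.hypot(535.1,107.1),55.4),(q[1],q[2],q[4],np.hypot(*t[:2]),t[2])]
def f(x):
    L1,L2,a,c,be=x
    return [v for (q2,q3,q5,r,z) in D for v in (a+L1*np.sin(q2)+L2*np.sin(q2+q3+be)-r,c+L1*np.cos(q2)+L2*np.cos(q2+q3+be)-z)]
s=least_squares(f,[400,400,0,200,0]);print(s.x,np.abs(s.fun).max())
E
```

```text
time: 7.8
tool_pos: [533.3, 105.7, 51.7]
tcp_rot: [3.142, 0.0, 2.073]
contact_force: [0.6, -1.0, 0.3]
grip_width: 8.1
finger_force: 30.0
[ 5.46143438e-02  6.00879427e-01  1.69916348e+00 -3.90892257e-05
  8.41439054e-01 -4.47362561e-01] [533.32559113 105.66151512  51.74788324] 30.000007152557373 8.050774794406017
[ 5.01449814e+02  3.81967416e+02  6.02371643e+00 -7.70742675e+01
  1.12319295e-01] 0.33920429198235524
```

```bash
python3 -m pendant '[[[0,0,0.2],[0,0,0],-1],[[0,0,0.5],[0,0,0],-1],[[0,0,0.8],[0,0,0],-1],[[0,0,0.9],[0,0,0],-1],[[0,0,1],[0,0,0],-1],[[0,0,1],[0,0,0],-1],[[0.1,-0.4,0.6],[0,0,0],-1],[[0.1,-0.7,0.2],[0,0,0.2],-1],[[0.15,-0.8,0],[0,0,0.4],-1],[[0.15,-0.8,0],[0,0,0.4],-1]]'; python3 -m pendant '[[[0.15,-0.9,0],[0,0,0.4],-1],[[0.15,-0.9,0],[0,0,0.4],-1],[[0.15,-0.9,0],[0,0,0.4],-1],[[0.15,-0.9,0],[0,0,0.4],-1],[[0.15,-0.9,0],[0,0,0.4],-1],[[0.15,-0.9,0],[0,0,0.4],-1],[[0.15,-0.9,0],[0,0,0.4],-1],[[0.15,-0.9,0],[0,0,0.1],-1],[[0.15,-0.9,0],[0,0,0],-1],[[0.15,-0.9,0],[0,0,0],-1]]'; python3 - <<'E'
from h import *
o=bot.get_obs();print(o['joint_positions'],o['tool_pos'],o['tcp_rot'],o['grip_width'],o['finger_force'])
im=bot.capture('wrist');cv2.imwrite('pics/w5.png',im)
for uv in [(705,240),(680,280),(735,265)]:
  print(onz(bot.camera_params('top'),np.array(uv)/1.42,100))
E
```

```text
time: 8.63
tool_pos: [548.5, 24.2, 209.0]
tcp_rot: [3.14, 0.001, 2.196]
contact_force: [-0.7, 0.1, -0.3]
grip_width: 7.8
finger_force: 30.0
time: 9.47
tool_pos: [593.2, -246.5, 208.0]
tcp_rot: [3.141, -0.0, 2.541]
contact_force: [1.1, 0.7, 0.4]
grip_width: 7.5
finger_force: 30.0
[-5.13206464e-01  5.86586857e-01  1.22417220e+00  1.64980416e-04
  1.33100457e+00 -1.48327714e+00] [ 593.18055655 -246.54926093  208.01416904] [ 3.14144796e+00 -1.84326168e-04  2.54082782e+00] 7.503452447191267 30.000387132167816
[ 674.38018558 -662.10974332  100.        ]
[ 584.61013209 -591.85358328  100.        ]
[ 614.89699096 -726.6656373   100.        ]
```

View pics/w5.png

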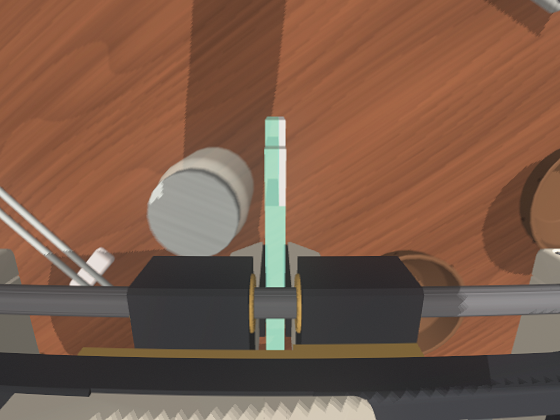

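The plate is held with its frosted end free, and the jar lid is at about (195,210), left of the plate. Next I tilt the plate while moving over the jar.

```bash
python3 -m pendant '[[[0.02,-0.35,0],[0.33,-0.226,0],-1],[[0.02,-0.35,0],[0.6,-0.41,0],-1],[[0.02,-0.35,0],[0.66,-0.452,0],-1],[[0.02,-0.35,0],[0.66,-0.452,0],-1],[[0.02,-0.35,0],[0.66,-0.452,0],-1],[[0.02,-0.35,0],[0.66,-0.452,0],-1],[[0.02,-0.35,0],[0.66,-0.452,0],-1],[[0.02,-0.35,0],[0.66,-0.452,0],-1],[[0.02,-0.3,0],[0.66,-0.452,0],-1],[[0,0,0],[0,0,0],-1]]'; python3 - <<'E'
from h import *
from scipy.spatial.transform import Rotation as Ro
o=bot.get_obs();print(o['joint_positions'],o['contact_force'])
R=Ro.from_euler('xyz',o['tcp_rot']).as_matrix();print(o['tool_pos'],R)
E
```

```text
time: 10.35
tool_pos: [596.5, -341.6, 204.5]
tcp_rot: [2.33, -0.005, 2.536]
contact_force: [-0.3, 0.4, -2.8]
grip_width: 7.7
finger_force: 30.0
[-0.94296681  0.78385293  1.12474003  0.75228127  1.57241873 -2.03972402] [-0.34229027  0.42839591 -2.77211075]
[ 596.50916274 -341.55733599  204.47154024] [[-0.82212426  0.39501332  0.40997094]
 [ 0.56928363  0.563731    0.59843421]
 [ 0.00527615  0.72537703 -0.68833155]]
```

```bash
python3 -m pendant '[[[0.05,0.05,0],[0.33,-0.226,0],-1],[[0,0,-0.1],[0.55,-0.376,0],-1],[[0,0,-0.3],[0.22,-0.15,0],-1],[[0,0,-0.4],[0,0,0],-1],[[0,0,-0.4],[0,0,0],-1],[[0,0,-0.3],[0,0,0],-1],[[0,0,-0.2],[0,0,0],-1],[[0,0,0],[0,0,0],-1],[[0,0,0],[0,0,0],-1],[[0,0,0],[0,0,0],-1]]'; python3 - <<'E'
from h import *
from scipy.spatial.transform import Rotation as Ro
o=bot.get_obs();R=Ro.from_euler('xyz',o['tcp_rot']).as_matrix();print(o['tool_pos'],R,o['joint_positions'],o['grip_width'])
T=o['tool_pos'];y=R[:,0];L=T+53.3*y+11.7*R[:,2]+4*R[:,1];print('label',L)
ims=[]
for n in('scene','top','wrist'):
    im=bot.capture(n);p=bot.camera_params(n);a=proj(p,[L,[561,-300,104]]);print(n,a)
    u,v=a.mean(0).astype(int);u=min(max(u,65),495);v=min(max(v,65),355)
    ims.append(cv2.resize(im[v-65:v+65,u-65:u+65] if n!='wrist' else im,(266,266) if n!='wrist' else (266,200),interpolation=cv2.INTER_CUBIC))
ims[2]=cv2.copyMakeBorder(ims[2],0,66,0,0,cv2.BORDER_CONSTANT)
cv2.imwrite('pics/f.png',np.hstack(ims))
E
```

```text
time: 11.18
tool_pos: [600.5, -336.8, 157.5]
tcp_rot: [2.175, 0.001, 2.541]
contact_force: [0.4, -0.5, -0.8]
grip_width: 7.7
finger_force: 30.0
[ 600.51824646 -336.82221013  157.47279865] [[-0.82520332  0.32034014  0.46521143]
 [ 0.56483519  0.46920893  0.67882559]
 [-0.00082627  0.82293692 -0.56813215]] [-0.97356922  0.88224864  1.16691347  0.87326326  1.57533317 -2.1692201 ] 7.686295332867121
label [ 563.25924375 -296.89739915  154.07335968]
scene [[192.01953622 162.93802169]
 [194.00318017 175.12815647]]
top [[390.53909519 203.27229031]
 [388.33893633 207.42752108]]
wrist [[282.0175769  155.39689901]
 [197.61076814 148.15660486]]
```

View pics/f.png

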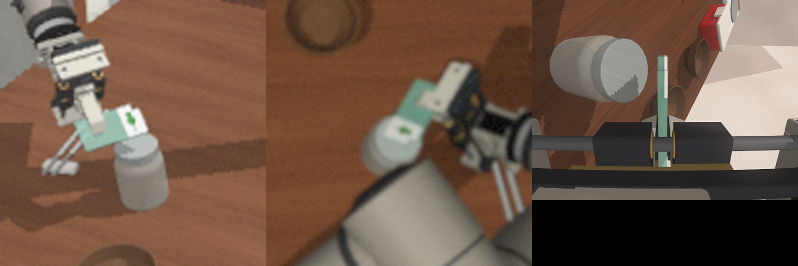

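The label faces up above the lid with the leaf visible, and the jar hasn't moved. I make one small trim to centre it and then hand in.

```bash
python3 -m pendant '[[[-0.04,-0.05,-0.1],[0,0,0],-1],[[-0.04,-0.05,-0.15],[0,0,0],-1],[[0,0,0],[0,0,0],-1],[[0,0,0],[0,0,0],-1],[[0,0,0],[0,0,0],-1],[[0,0,0],[0,0,0],-1],[[0,0,0],[0,0,0],-1],[[0,0,0],[0,0,0],-1],[[0,0,0],[0,0,0],-1],[[0,0,0],[0,0,0],-1]]' && python3 -c "
from plant import bot
print(bot.close_job())"
```

```text
time: 12.17
tool_pos: [597.8, -339.8, 149.3]
tcp_rot: [2.174, -0.0, 2.541]
contact_force: [0.4, 0.3, -0.3]
grip_width: 7.8
finger_force: 30.0
the job is handed in; nothing more can be done
None
```

Handed in at 12.2 s: I opened the jaw about 40 mm of its 50, and the plate, gripped on the clear part, is held level with its label up, leaning back about 55° and centred about 4 cm above the jar's lid. In the last pictures the jar hadn't moved and nothing was touching the plate.

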